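Regrip a microscope bracket and clamp it in its nest

TASK

Take the bracket with the wide foot out of the accessory rack and fit it into the clamping nest, with its foot fully home in the pocket and its bar along the saddle. In the rack only the foot can be gripped, and the pocket leaves no room for fingers around the foot, so put the bracket down on the bench and take it again by the bar; lower it in, do not drop it. Then push the toggle clamp's handle down over centre so that its pad holds the bar, and do not disturb the plain bar or the other loose things on the bench.

Things in the scene. Friction and masses are not known exactly. Their poses are not given: they have to be found in the camera images.
- bracket: Loose T-shaped aluminium bracket, 180 mm long, about 0.28 kg. Origin: centre of its foot's underside; z up, x along the bar, away from the foot. Foot 30 (x) x 50 (y) x 24 high. Bar 24 wide, 20 high, x 15 to 165, underside flush with the foot's; centre of mass at x = 60. Starts flat on the bench, bar in a rack bay, foot 5 to 15 mm outside the mouth: only the foot can be gripped (across y).
- plain_bar: The other loose aluminium bar in the other bay: straight, 170 x 24 x 20 mm, no foot. Origin on its underside 15 mm from the end that stands out of the rack; x along the bar into the rack. To be left alone.
- rack: Fixed low grey rack, 228 mm wide (y), 150 deep (x), 38 high. Origin on the bench under the middle of its mouth; x points inward. Two roofed bays at y = +60 and -60, each 36 wide and 32 high inside, open at the mouth, no floor (things lie on the bench). Draw things out along -x; the bracket's bar is clear after about 155 mm.
- nest: Fixed nest on a base plate 90 mm wide (y), x -45 to 240, 8 thick. Origin on the bench below the pocket's centre; x runs from the pocket along the bar's place to the clamp; z up. Saddle under the bar at x = 117 to 143, top at z = 20. Between x = 34 and 117 the bar lies free, 12 mm above the plate, with room for fingers on both sides.
- pocket (a point): Centre of the pocket's floor, 20 mm above the bench; axes as the nest's. Pocket 33 (x) x 53 (y) mm: 1.5 mm play on each side of the foot. Walls 38 high (rim 58 above the bench): the seated foot's top is 14 below the rim. A 28 mm wide slot in the +x wall, open at the top, lets the bar out. Home: the bracket's origin here, its x along this x.
- clamp_handle (a joint): Toggle clamp handle: 0 open (leans up 1.02 rad above level, pointing along the nest's +x); grows as it is pushed down and the clamp arm swings from upright onto the bar; 0.82 dead centre, 0.94 stop (0.08 rad above level). Stays where it is left until the pad presses; then it resists with about 5 N at its end until past centre, where it stays locked.
- handle_pivot (a point): Handle's hinge axis (along the nest's y), at nest x = 219, z = 44 mm; axes as the nest's.
- handle_grip (a point): Point on the upper surface of the black handle (18 mm thick round bar, ball end at 90 mm), 78 mm from the hinge: push here. Its x points along the handle outward.
- clamp_pad: Round rubber pad, 20 mm across, on the clamp arm's end, sprung (4.5 N/mm). Open, it stands some 105 mm above the bench at about nest x = 155 to 165 mm; closed, it presses on the bar's top at nest x = 130 mm with some 10 to 17 N.
- objective: Bystander: dark microscope objective standing up, 34 mm across, 58 high. Origin at its underside.
- dish: Bystander: shallow pale dish, 84 mm across. Origin at its underside.
- bottle: Bystander: amber bottle, 60 mm across, 120 high. Origin at its underside.
- driver: Bystander: screwdriver lying on the bench beside the rack, 170 mm long. Origin at its middle.
Things that resemble listed ones, but are neither listed nor needed, are in the scene too. Leave any turquoise or yellow look-alike of the bracket alone.

How it is judged:
On the way, in this order (a step that is already met when the one before it is completed fails the run):
1. the bracket's foot is home in the pocket, before the clamp is closed (horizontal distance between bracket and pocket below 0.004 m and z of bracket in the frame of pocket between -0.004 and 0.004 m and angle between bracket's own z axis and vertical below 0.06 rad and angle between the x axis of bracket and the x axis of pocket, either way round below 0.08 rad and value of joint clamp_handle below 0.6 rad), for 0.2 s.
2. the handle is pushed past centre and the pad presses on the bracket (value of joint clamp_handle above 0.86 rad and contact force between clamp_pad and bracket above 4 N), for 0.2 s.
At the end, for the whole second after the job is handed in: The bracket lies at rest with its foot home in the pocket (origin within 4 mm of the pocket's centre horizontally and in height, level within 0.06 rad, along the nest within 0.08 rad), the clamp handle is past dead centre (over 0.86 rad) and the pad presses on the bracket with more than 4 N (all of step 2 and horizontal distance between bracket and pocket below 0.004 m and z of bracket in the frame of pocket between -0.004 and 0.004 m and angle between bracket's own z axis and vertical below 0.06 rad and angle between the x axis of bracket and the x axis of pocket, either way round below 0.08 rad and linear speed of bracket below 0.02 m/s); the robot touches nothing.
It fails at once if the bracket is dropped (moves faster than 0.4 m/s with no finger on it) (contact force between the fingers and bracket below 0.05 N and linear speed of bracket above 0.4 m/s).
It fails at once if the plain bar or another bystander is moved by more than 30 mm (distance of any of plain_bar, objective, dish, bottle, driver from where it was at the start of the episode above 0.03 m).
It also fails if it takes over 66 s, if anything falls off the work surface, if the arm or the gripper's body presses on something with over 40 N, if the wrist force passes 120 N, or if a joint passes its speed limit or range.

ROBOT

A 6-joint arm with a two-finger parallel gripper is mounted at the origin on the work surface. World frame = base frame: x ahead of the robot, y to its left, z up, the work surface at z = 0. Lengths are in m, angles in rad, forces in N, time in s.
With the tool pointing down it reaches from about 0.3 to 0.775 m from the base axis. Payload 14.6 kg.
Tool frame: the origin (TCP) lies at the very end of the fingers, on their centre line; the grasp point (between the pads) lies 19 mm behind it; z points along the fingers, y is the line along which they close (so a half turn about z gives the same grasp; the last joint's range is limited). The gripper opens to 94 mm and grips with 3 to 60 N. Pads are 16 mm wide; open, the fingers measure 119 mm over their backs; the gripper's body (75 mm by 177 mm) begins 78 mm behind the grasp point.
Start: joints at [1.081, 0.3, 1.521, -0, 1.321, -0.067], TCP at [0.226, 0.502, 0.205] pointing down, gripper open.
Joint ranges: [-3.03, 3.03], [-0.79, 2.21], [0.23, 2.52], [-1.04, 4.18], [0, 3.07], [-2.55, 2.55]. Speed limits (rad/s): [2.22, 2.22, 2.57, 3.14, 3.14, 3.14].

INTERFACE

Orientations are given as [roll, pitch, yaw] about the fixed x, y, z axes, in that order (R = Rz(yaw) Ry(pitch) Rx(roll)).
In Python, from station import ctrl, camera, camera_info, finder gives the robot as it stands.
- The arm moves only by the tool carry_out, never from a script. Its argument "motion" is a list of rows, each a list of 2 entries, a list of its own where there are three numbers: the shift along the tool's x, y, z as a fraction of full scale, then the turn about the tool's z as a fraction of full scale. A call has 1 to 12 rows; each row is the pose to reach, as a shift and turn from the pose commanded when the call began, along the tool's axes at that moment, turning the shorter way round; what a row does not reach only later rows make up. Full scale, the value 1, is 200 mm for a shift and 360 degrees for a turn. A row lasts 1/10 s, in which the tool goes at most 50 mm and 8.59 degrees, less where a joint would pass 70% of its speed; a pose out of reach is approached as far as the arm can. A call with a number of a shift or a turn outside -1 to 1 is refused whole. A call with a gripper value outside its range is refused whole. "hand" is the closure, from -1 (fully open) to 1 (shut), set as the call begins (left out, the last holds). The fingers move at their own pace and stop on an object; "force" is the grip in N (left out, the last holds). Time passes only in rows, so rows that repeat a pose let the fingers close. It gives the time, the measured TCP pose, the force, the opening and the grip force at its end, in the units of the state.
- ctrl.get_obs(): the state, without advancing time (a new reading comes with each control period).
- camera(name): name is "scene" or "top" or "wrist"; returns (picture, depth): 400x640x3 uint8, blue, green, red; 400x640 float32, m along the optical axis (not along the pixel's ray), 0 where there is no reading.
- camera_info(name): a dict with "camera_matrix" (3x3 intrinsics, pixels), "origin" and "attitude" of the camera in the world. Camera axes: x right, y down, z forward; pixel columns grow to the right and rows downward; lengths in m; the calibration is good to about 2 mm. A picture is of the moment at which its call begins: read the wrist's pose just before it. camera_info takes no time and is no camera call; for the wrist camera it gives the pose at the moment of the call.
- ctrl.hand_in(): hands the job in; it is judged then, once.
Trained networks look in the newest picture that a camera, given by its name, has taken for a name from the list of things; names that differ only in an ending like _2 or _b are one class to them, and where a whole thing is asked for, a point or a joint stands for the part that bears it (a point fixed in the world has none). Each returns a list of dicts, best first, with "conf" (0 to 1); they miss things now and then, are a little off and sometimes report something else, mostly with a low value. They report only what shows in the picture. A call takes as long as a camera call. They do not tell look-alikes from the thing itself.
- finder.boxes_of(camera, query): "location" ([column, row] in pixels, amid what is visible of it).
- finder.cut_out(camera, query): "mask" (400x640 bool, what is visible of it) and "location" ([column, row] in pixels, amid what is visible of it).
- finder.pinpoint(camera, query): "location" ([column, row] in pixels: a listed point, or the origin of a listed thing).
The state is a dict: "time_s": time; "qpos": joint angles; "joint_vel": joint speeds; "tau": joint torques, N m; "ee_pos": TCP position; "eef_rot": TCP orientation; "force": force on the tool from outside, world axes, zero at the start; "moment": the same for the moment, N m; "grip_width": finger opening in m; "grip_force": force on a finger pad.
Only numpy, scipy, OpenCV 4.12 (cv2) and the standard library are available. Lean on these libraries where they do the work, as an engineer would, in place of code of your own. Each camera call takes 0.05 s, during which the arm holds its last target. There are 200 camera calls.

## Working session

There is one attempt and no reset: what is moved stays moved. The work goes in short steps, Python scripts to look and compute and a tool call to move; the robot and the scene stay as the last step left them, time stands still between calls to the robot, and variables do not carry over. Pictures are saved under pics/ and viewed, at most 10 in all, crops included, and the job is handed in when it is done.

Besides the shell and the picture viewer there is one more tool, called after ">>>" as name([rows], argument=value, ...), one row to a line, values as JSON. carry_out: Moves the arm, as the interface text tells. Its arguments: {"type":"object","properties":{"motion":{"type":"array","items":{"type":"array"}},"hand":{"type":"number"},"force":{"type":"number"}},"required":["motion"]}

```bash
ls; mkdir -p pics
cat > h.py <<'E'
import numpy as np, cv2
from scipy.spatial.transform import Rotation as R
from station import ctrl, camera, camera_info, finder
def pose(n):
    i=camera_info(n); K=np.array(i['camera_matrix']); a=np.array(i['attitude'],float); o=np.array(i['origin'])
    if a.shape==(3,3): M=a
    elif a.size==3: M=R.from_euler('xyz',a).as_matrix()
    else: M=R.from_quat(a).as_matrix()
    return K,M,o
def ray(P,px):
    K,M,o=P; d=M@np.linalg.solve(K,[px[0],px[1],1.]); return o,d
def atz(P,px,z):
    o,d=ray(P,px); return o+d*(z-o[2])/d[2]
def dep(P,px,D):
    o,d=ray(P,px); return o+d*D[int(round(px[1])),int(round(px[0]))]
def tri(l):
    A=np.zeros((3,3));b=np.zeros(3)
    for P,px in l:
        o,d=ray(P,px); d=d/np.linalg.norm(d); Q=np.eye(3)-np.outer(d,d); A+=Q;b+=Q@o
    return np.linalg.solve(A,b)
E
python3 - <<'E'
from h import *
print(camera_info('top'),camera_info('scene'))
np.set_printoptions(precision=4,suppress=True)
ims=[]
for n in ('top','scene'):
    im,D=camera(n); P=pose(n); ims.append(im); np.save(n+'_d.npy',D)
    cv2.imwrite(f'pics/{n}0.png',im)
    for q in ('bracket','plain_bar','rack','nest','pocket','handle_pivot','handle_grip','clamp_pad','objective','dish','bottle','driver'):
        print(n,q,[(round(r['conf'],2),np.round(r['location']),dep(P,r['location'],D)) for r in finder.pinpoint(n,q)[:3]])
print(ctrl.get_obs())
E
```

```text
pics
{'camera_matrix': array([[423.33346458,   0.        , 318.81840061],
       [  0.        , 423.33346458, 197.12650499],
       [  0.        ,   0.        ,   1.        ]]), 'origin': array([0.37497747, 0.07419379, 1.10851153]), 'attitude': array([-3.01394412, -0.00832582, -1.55519839])} {'camera_matrix': array([[387.63698755,   0.        , 319.5145512 ],
       [  0.        , 387.63698755, 201.22458164],
       [  0.        ,   0.        ,   1.        ]]), 'origin': array([ 0.90482967, -0.3400404 ,  0.81993012]), 'attitude': array([-2.4587669 , -0.01458418,  0.77183086])}
top bracket [(0.77, array([239., 161.]), array([0.604 , 0.2752, 0.0287])), (0.73, array([207., 269.]), array([0.3267, 0.3467, 0.0261])), (0.7, array([284., 220.]), array([0.4533, 0.1548, 0.0255]))]
top plain_bar [(0.55, array([284., 167.]), array([0.5925, 0.1583, 0.0225]))]
top rack [(0.85, array([261., 156.]), array([0.6248, 0.222 , 0.0019]))]
top nest []
top pocket [(0.77, array([371., 202.]), array([ 0.503 , -0.0686,  0.0201]))]
top handle_pivot [(0.73, array([459., 214.]), array([ 0.4738, -0.2833,  0.0579])
[... 1448 characters left out ...]
 dish [(0.74, array([331., 300.]), array([ 0.6685, -0.043 ,  0.0035]))]
scene bottle [(0.68, array([270., 377.]), array([ 0.715 , -0.2558,  0.0858]))]
scene driver [(0.56, array([410., 156.]), array([0.52  , 0.462 , 0.0013]))]
{'time_s': 1.3, 'qpos': array([ 1.0814,  0.2999,  1.521 , -0.    ,  1.3207, -0.0666]), 'joint_vel': array([-0.0008, -0.    ,  0.0002, -0.0006, -0.0009,  0.0004]), 'tau': array([  0.0002, -53.1653, -35.293 ,   0.0708,   0.0213,  -0.0001]), 'ee_pos': array([0.2257, 0.5016, 0.2054]), 'eef_rot': array([-3.1416,  0.    ,  2.7188]), 'force': array([ 0.5935, -0.4013,  0.673 ]), 'moment': array([-0.0622,  0.0585,  0.0078]), 'grip_force': 0.0, 'grip_width': 0.09412671326396202}
```

View pics/top0.png

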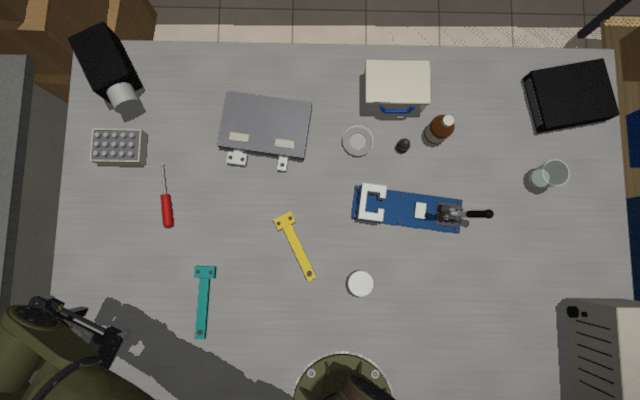

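View pics/scene0.png

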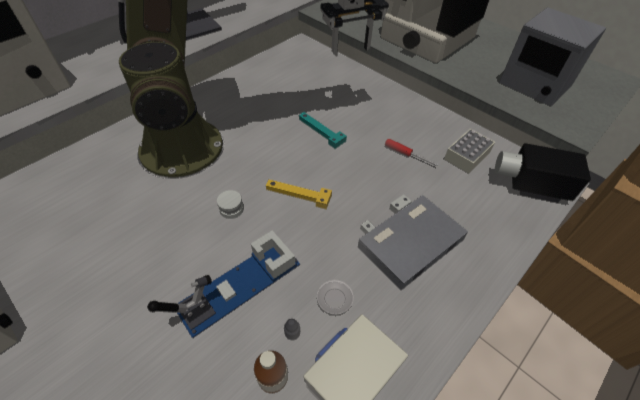

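The top view shows a grey bracket foot sticking out of the rack at (237,158) and the plain bar's end at (283,163). The nest runs from the pocket at (371,203) to the handle at (485,213), and the yellow and teal look-alikes are at (295,245) and (204,300). The scene view agrees. Next I'll bring the wrist camera over the rack mouth.

```bash
cat >> h.py <<'E'
np.set_printoptions(precision=4,suppress=True)
def go(x,y,z,yaw):
    o=ctrl.get_obs(); M=R.from_euler('xyz',o['eef_rot']).as_matrix()
    s=M.T@(np.array([x,y,z])-o['ee_pos'])/.2
    t=-((yaw-o['eef_rot'][2]+np.pi)%(2*np.pi)-np.pi)/(2*np.pi)
    print('go shift',np.round(s,4),'turn',round(t,4))
E
python3 - <<'E'
from h import *
K,M,o=pose('wrist'); ob=ctrl.get_obs(); T=R.from_euler('xyz',ob['eef_rot']).as_matrix()
print(K, T.T@(o-ob['ee_pos']), T.T@M)
go(.52,.27,.3,3.02)
E
```

```text
[[328.3407   0.     316.5499]
 [  0.     328.3407 202.4271]
 [  0.       0.       1.    ]] [ 0.08   -0.0007 -0.1796] [[ 0.0022 -0.9614 -0.2753]
 [ 1.      0.0021  0.0006]
 [-0.     -0.2753  0.9614]]
go shift [-1.8171 -0.4521 -0.4728] turn -0.0479
```

>>> carry_out([
  [[-0.9,-0.22,-0.47],-0.048],
  [[-0.9,-0.22,-0.47],-0.048],
  [[-0.9,-0.22,-0.47],-0.048],
  [[-0.9,-0.22,-0.47],-0.048],
  [[-0.9,-0.22,-0.47],-0.048],
  [[-0.9,-0.22,-0.47],-0.048],
])

```text
time_s: 1.9
ee_pos: [0.3728, 0.387, 0.3]
eef_rot: [3.141, 0.001, 3.018]
force: [-1.2, 0.8, 0.2]
grip_width: 0.094
grip_force: 0.0
```

Run:
```python
from h import *
go(.52,.27,.3,3.02)
```

```text
go shift [-0.8027 -0.4895  0.0001] turn -0.0003
```

>>> carry_out([
  [[-0.8,-0.49,0],0],
  [[-0.8,-0.49,0],0],
  [[-0.8,-0.49,0],0],
  [[-0.8,-0.49,0],0],
  [[-0.8,-0.49,0],0],
  [[-0.8,-0.49,0],0],
])

```text
time_s: 2.5
ee_pos: [0.518, 0.2719, 0.2981]
eef_rot: [-3.141, -0.002, 3.02]
force: [-0.9, -0.3, -0.7]
grip_width: 0.094
grip_force: 0.0
```

Run:
```python
from h import *
P=pose('wrist'); im,D=camera('wrist'); cv2.imwrite('pics/w1.png',im)
print(ctrl.get_obs()['ee_pos'])
for q in ('bracket','plain_bar','rack'):
    print(q,[(round(r['conf'],2),np.round(r['location'],1),dep(P,r['location'],D),atz(P,r['location'],0)) for r in finder.pinpoint('wrist',q)[:3]])
# depth map -> world heights near foot
for r in finder.cut_out('wrist','bracket')[:3]:
    m=r['mask']&(D>0); v,u=np.nonzero(m); K,M,o=P
    X=o+(D[m][:,None]*np.c_[(u-K[0,2])/K[0,0],(v-K[1,2])/K[1,1],np.ones(len(u))])@M.T
    X=X[abs(X[:,2]-.024)<.006]
    print(r['conf'],r['location'],len(X),np.median(X[:,2]), cv2.minAreaRect((X[:,:2]*1000).astype(np.float32)), cv2.minAreaRect(np.c_[u,v].astype(np.float32)))
```

```text
[0.5176 0.2723 0.2986]
bracket [(0.98, array([333. , 223.6]), array([0.6018, 0.2854, 0.0234]), array([0.6102, 0.2857, 0.    ])), (0.8, array([228.5, 133.4]), array([0.456 , 0.1583, 0.0239]), array([0.4569, 0.1518, 0.    ])), (0.65, array([360.5,   5. ]), array([0.3234, 0.3485, 0.0256]), array([0.3169, 0.3524, 0.    ]))]
plain_bar [(0.71, array([253.8, 227.8]), array([0.5952, 0.1685, 0.0214]), array([0.6025, 0.1633, 0.    ]))]
rack [(0.97, array([292.5, 240.5]), array([0.63  , 0.22  , 0.0014]), array([0.6306, 0.2198, 0.    ])), (0.58, array([ 80.2, 185. ]), array([ 0.4969, -0.0379,  0.0583]), array([ 0.5049, -0.0822,  0.    ])), (0.22, array([334.7, 223.7]), array([0.6017, 0.2879, 0.025 ]), array([0.6107, 0.2882, 0.    ]))]
0.81 [192.8, 86.4] 3083 0.020816323759617172 ((387.4434814453125, 120.80905151367188), (179.7003631591797, 49.531314849853516), 26.61090850830078) ((189.26002502441406, 81.68000793457031), (150.6000213623047, 38.400001525878906), 53.130104064941406)
0.72 [331.5, 231.6] 793 0.02406425671757867 ((621.8316650390625, 282.4476318359375), (48.839969635009766, 44.37294006347656), 82.57756042480469) ((332.5, 233.5), (31.0, 33.0), 90.0)
0.68 [359.9, 8.3] 741 0.024451646535219085 ((326.2469482421875, 350.7978515625), (49.01948547363281, 21.83458137512207), 86.77434539794922) ((361.4999694824219, 11.499998092651367), (40.99999237060547, 22.999996185302734), 0.0)
```

View pics/w1.png

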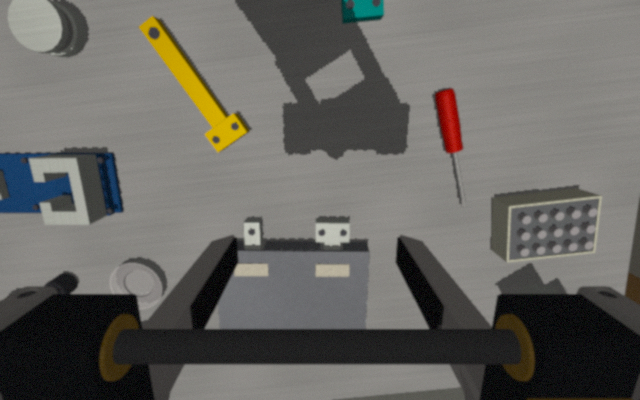

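The wrist view shows the bracket's foot (two holes) at (332,228), the plain bar's end at (252,231) and the rack roof below them. The yellow look-alike is clear on the left.

```bash
cat >> h.py <<'E'
def cloud(P,D):
    K,M,o=P; v,u=np.mgrid[:400,:640]
    X=o+(D[...,None]*np.stack([(u-K[0,2])/K[0,0],(v-K[1,2])/K[1,1],np.ones(u.shape)],-1))@M.T
    X[D<=0]=np.nan; return X
E
python3 - <<'E'
from h import *
P=pose('wrist'); im,D=camera('wrist'); X=cloud(P,D)
w=X[205:245,305:365].reshape(-1,3); w=w[(w[:,2]>.0215)&(w[:,2]<.028)]
for yaw in (-.10,-.12,-.14,-.16):
    c=R.from_euler('z',yaw).as_matrix(); q=w@c
    print(yaw,len(w),np.percentile(q[:,:2],[1,3,50,97,99],axis=0).T, np.median(w[:,2]))
rr=X[245:300,240:370].reshape(-1,3); rr=rr[abs(rr[:,2]-.038)<.006]; print(cv2.minAreaRect((rr[:,:2]*1000).astype(np.float32)),np.median(rr[:,2]))
(_,s,a)=cv2.minAreaRect((w[:,:2]*1000).astype(np.float32));print(_,s,a)
# edge row of foot front top edge & gray profile
g=cv2.cvtColor(im,cv2.COLOR_BGR2GRAY)
print(g[210:250,325]); print(g[228,305:362])
E
```

```text
-0.1 675 [[0.5685 0.5691 0.5833 0.5984 0.5987]
 [0.3179 0.3192 0.3418 0.3655 0.3669]] 0.024331729563327464
-0.12 675 [[0.5618 0.562  0.5766 0.5913 0.5917]
 [0.3296 0.3311 0.3535 0.3772 0.3785]] 0.024331729563327464
-0.14 675 [[0.5545 0.5549 0.5692 0.5842 0.5847]
 [0.341  0.3422 0.3652 0.3889 0.3901]] 0.024331729563327464
-0.16 675 [[0.547  0.5474 0.5616 0.5767 0.5776]
 [0.3522 0.3532 0.3767 0.4003 0.4014]] 0.024331729563327464
((673.4658203125, 232.79063415527344), (192.37246704101562, 83.40934753417969), 82.90809631347656) 0.03827677487093045
(617.57470703125, 282.28729248046875) (49.347530364990234, 36.04071044921875) 82.90309143066406
[133 135 139 132 125  95  79  70  68  68  72  90 135 173 188 190 190 192
 188 183 171 166 169 175 184 189 187 191 192 192 189 186 181 164 132  96
  79  80  74  68]
[134 137 136 134 135 134 137 134 136 149 166 184 188 183 171 164 165 169
 177 184 188 188 191 189 189 188 190 189 188 190 188 188 187 188 183 178
 171 167 169 176 183 185 185 177 159 143 137 136 139 137 139 136 137 137
 138 136 139]
```

Run:
```python
from h import *
go(.613,.282,.14,3.02)
```

```text
go shift [-0.4653  0.1068  0.7981] turn 0.0003
```

>>> carry_out([
  [[-0.465,0.107,0.2],0],
  [[-0.465,0.107,0.4],0],
  [[-0.465,0.107,0.6],0],
  [[-0.465,0.107,0.8],0],
  [[-0.465,0.107,0.8],0],
  [[-0.465,0.107,0.8],0],
], hand=-0.6)

```text
time_s: 3.4
ee_pos: [0.6133, 0.2813, 0.1402]
eef_rot: [-3.141, -0.001, 3.021]
force: [-0.1, 0.3, 0.9]
grip_width: 0.0748
grip_force: 0.0
```

Run:
```python
from h import *
P=pose('wrist'); im,D=camera('wrist'); X=cloud(P,D)
ob=ctrl.get_obs();print(ob['ee_pos'],ob['eef_rot'],ob['grip_width'])
p=finder.pinpoint('wrist','bracket')[:2]; print([(r['conf'],r['location'],atz(P,r['location'],0)) for r in p])
w=X.reshape(-1,3); w=w[(w[:,2]>.0215)&(w[:,2]<.028)&(np.hypot(w[:,0]-.615,w[:,1]-.282)<.06)]
c=R.from_euler('z',-.122).as_matrix(); q=w@c; q=q[q[:,0]<.6]
pc=np.percentile(q[:,:2],[1,3,50,97,99],axis=0).T; print(pc,len(q),np.median(q[:,2]))
print(c@[pc[0,0]+.015,(pc[1,0]+pc[1,4])/2,0], cv2.minAreaRect((w[:,:2]*1000).astype(np.float32)))
cv2.imwrite('pics/w2.png',im)
go(.615,.282,.006,3.02)
```

```text
[0.6141 0.2816 0.1423] [3.1402 0.0025 3.0209] 0.07532838988660069
[(0.71, [319.8, 193.8], array([0.6159, 0.2837, 0.    ])), (0.61, [150.1, 32.7], array([0.4524, 0.1519, 0.    ]))]
[[0.5613 0.5617 0.5768 0.5998 0.5999]
 [0.309  0.3268 0.3547 0.3796 0.3945]] 1832 0.024377196058785106
[0.6148 0.279  0.    ] ((620.8840942382812, 281.12982177734375), (109.31727600097656, 42.13241958618164), 82.50151824951172)
go shift [0.     0.0003 0.6857] turn 0.0001
```

View pics/w2.png

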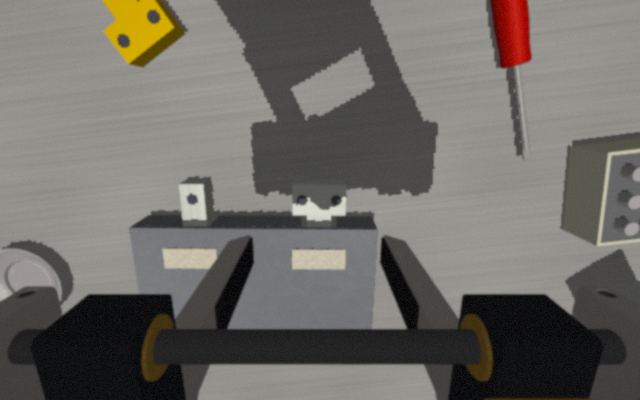

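The foot is at about (319,205), centred between the fingers and clear of the rack mouth. I'll descend and grip it.

>>> carry_out([
  [[0.01,0,0.2],0],
  [[0.01,0,0.4],0],
  [[0.01,-0.004,0.55],0],
  [[0.01,-0.004,0.62],0],
  [[0.01,-0.004,0.67],0],
  [[0.01,-0.004,0.67],0],
  [[0.01,-0.004,0.67],0],
])

```text
time_s: 4.2
ee_pos: [0.6125, 0.2808, 0.0075]
eef_rot: [3.14, 0.002, 3.02]
force: [-0.2, -0.5, 0.1]
grip_width: 0.0752
grip_force: 0.0
```

>>> carry_out([
  [[0,0,0],0],
  [[0,0,0],0],
  [[0,0,0],0],
  [[0,0,0],0],
  [[0,0,0],0],
  [[0,0,0],0],
], hand=0.5, force=25)

```text
time_s: 4.8
ee_pos: [0.6118, 0.2807, 0.006]
eef_rot: [3.141, 0.001, 3.02]
force: [-1.5, 1.0, 5.8]
grip_width: 0.05
grip_force: 25.0
```

>>> carry_out([
  [[0.03,0,-0.003],0],
  [[0.1,0,-0.003],0],
  [[0.18,0,-0.003],0],
  [[0.26,0,-0.003],0],
  [[0.35,0,-0.003],0],
  [[0.44,0,-0.003],0],
  [[0.53,0,-0.003],0],
  [[0.62,0,-0.003],0],
  [[0.71,0,-0.003],0],
  [[0.8,0,-0.003],0],
  [[0.85,0,-0.003],0],
  [[0.85,0,0],0],
])

```text
time_s: 6.0
ee_pos: [0.4415, 0.3011, 0.0059]
eef_rot: [-3.141, -0.001, 3.021]
force: [-12.4, -1.1, 17.6]
grip_width: 0.0495
grip_force: 24.9
```

>>> carry_out([
  [[0,0,0],0],
  [[0,0,0],0],
  [[0,0,0],0],
  [[0,0,0],0],
], hand=-0.6)

```text
time_s: 6.4
ee_pos: [0.4429, 0.3008, 0.0052]
eef_rot: [-3.141, -0.0, 3.02]
force: [-0.0, -0.6, -0.4]
grip_width: 0.0744
grip_force: 0.0
```

>>> carry_out([
  [[0,0,-0.1],0],
  [[0,0,-0.3],0],
  [[0,0,-0.5],0],
  [[0.1,0,-0.7],0],
  [[0.1,0,-0.8],0],
  [[0.1,0,-0.8],0],
  [[0.1,0,-0.8],0],
])

```text
time_s: 7.1
ee_pos: [0.4229, 0.3032, 0.1648]
eef_rot: [-3.141, -0.0, 3.02]
force: [0.2, -0.2, 0.5]
grip_width: 0.0753
grip_force: 0.0
```

Run:
```python
from h import *
P=pose('wrist'); im,D=camera('wrist'); X=cloud(P,D)
ob=ctrl.get_obs();print(ob['ee_pos'],ob['eef_rot'],ob['grip_width'])
p=finder.pinpoint('wrist','bracket')[:3]; print([(r['conf'],r['location'],atz(P,r['location'],0)) for r in p])
cv2.imwrite('pics/w3.png',im)
w=X.reshape(-1,3); w=w[(w[:,2]>.016)&(w[:,2]<.028)&(abs(w[:,1]-.295)<.06)&(w[:,0]<.6)&(w[:,0]>.4)]
print(cv2.minAreaRect((w[:,:2]*1000).astype(np.float32)),len(w))
c=R.from_euler('z',-.122).as_matrix(); q=w@c
f=q[q[:,2]>.0222];b=q[(q[:,2]<.0215)]
print('foot',np.percentile(f[:,:2],[1,50,99],axis=0).T,np.median(f[:,2]));print('bar',np.percentile(b[:,:2],[1,50,99],axis=0).T,np.median(b[:,2]))
for a in np.arange(b[:,0].min(),b[:,0].max(),.03):
    s=b[(b[:,0]>=a)&(b[:,0]<a+.03)]; print(a,np.percentile(s[:,1],[2,50,98]))
```

```text
[0.4227 0.303  0.1641] [-3.1404 -0.0014  3.0202] 0.0756664697658182
[(0.89, [353.8, 76.9], array([0.318 , 0.3521, 0.    ])), (0.88, [319.3, 204.9], array([0.4443, 0.3031, 0.    ])), (0.59, [188.7, 229.1], array([0.4549, 0.1549, 0.    ]))]
((507.9827575683594, 294.16485595703125), (49.90269088745117, 157.55699157714844), 84.56877136230469) 3686
foot [[0.3901 0.4046 0.42  ]
 [0.3277 0.3524 0.3769]] 0.02435272741279751
bar [[0.3903 0.4781 0.5452]
 [0.3406 0.3533 0.3653]] 0.020222923750324417
0.3896897167402471 [0.3286 0.3477 0.3746]
0.41968971674024713 [0.3408 0.3524 0.3642]
0.44968971674024716 [0.3417 0.3536 0.3645]
0.4796897167402472 [0.3416 0.3537 0.3649]
0.5096897167402472 [0.3425 0.3539 0.3652]
0.5396897167402472 [0.3424 0.3539 0.3655]
```

View pics/w3.png

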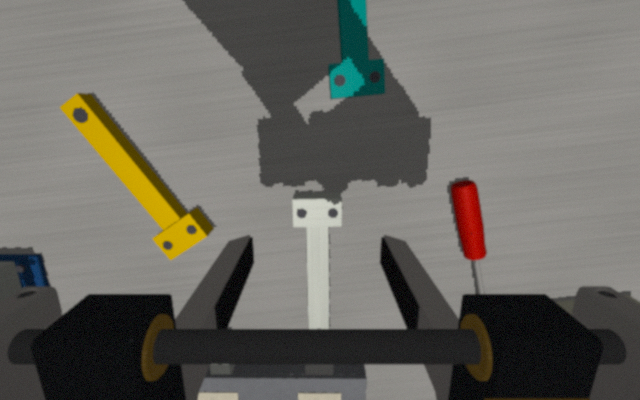

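The bracket is fully out: foot at (317,213), bar running down to (317,330), the tip short of the rack. Look-alikes and driver are undisturbed. I'll regrip it on the bar, 65 mm from the origin.

Run:
```python
from h import *
go(.5095,.2935,.005,3.031)
```

```text
go shift [-0.4384  0.0067  0.7935] turn -0.0017
```

>>> carry_out([
  [[-0.22,0.007,0.1],-0.0017],
  [[-0.438,0.007,0.2],-0.0017],
  [[-0.438,0.007,0.42],-0.0017],
  [[-0.438,0.007,0.6],-0.0017],
  [[-0.438,0.007,0.72],-0.0017],
  [[-0.438,0.007,0.79],-0.0017],
  [[-0.438,0.007,0.79],-0.0017],
  [[-0.438,0.007,0.79],-0.0017],
])

```text
time_s: 8.0
ee_pos: [0.5104, 0.2943, 0.008]
eef_rot: [3.141, 0.0, 3.031]
force: [-0.6, -0.4, 1.0]
grip_width: 0.075
grip_force: 0.0
```

>>> carry_out([
  [[0,0,0],0],
  [[0,0,0],0],
  [[0,0,0],0],
  [[0,0,0],0],
  [[0,0,0],0],
  [[0,0,0],0],
  [[0,0,0],0],
  [[0,0,0],0],
], hand=1, force=40)

```text
time_s: 8.8
ee_pos: [0.5101, 0.2942, 0.0075]
eef_rot: [-3.142, 0.0, 3.031]
force: [-0.5, 0.7, 0.6]
grip_width: 0.0237
grip_force: 40.0
```

>>> carry_out([
  [[0,0,-0.1],0],
  [[0,0,-0.25],0],
  [[0,0,-0.45],0],
  [[0,0,-0.65],0],
  [[0,0,-0.8],0],
  [[0,0,-0.9],0],
  [[0,0,-0.9],0],
  [[0,0,-0.9],0],
])

```text
time_s: 9.6
ee_pos: [0.5097, 0.294, 0.1862]
eef_rot: [-3.141, -0.001, 3.031]
force: [0.3, -0.8, -4.3]
grip_width: 0.0234
grip_force: 40.0
```

>>> carry_out([
  [[-0.16,0.95,-0.02],0],
  [[-0.16,0.95,-0.02],0.02],
  [[-0.16,0.95,-0.02],0.04],
  [[-0.16,0.95,-0.02],0.06],
  [[-0.16,0.95,-0.02],0.08],
  [[-0.16,0.95,-0.02],0.1],
  [[-0.16,0.95,-0.02],0.12],
  [[-0.16,0.95,-0.02],0.14],
  [[-0.16,0.95,-0.02],0.16],
])

```text
time_s: 10.5
ee_pos: [0.5624, 0.4792, 0.1883]
eef_rot: [-3.138, 0.001, 2.021]
force: [0.1, -0.1, -3.7]
grip_width: 0.0236
grip_force: 40.0
```

Run:
```python
from h import *
go(.5776,-.0963,.19,1.47)
```

```text
go shift [-2.6241 -1.1827 -0.0017] turn 0.0876
```

>>> carry_out([
  [[-0.87,-0.39,0],0.02],
  [[-0.87,-0.39,0],0.04],
  [[-0.87,-0.39,0],0.06],
  [[-0.87,-0.39,0],0.087],
  [[-0.87,-0.39,0],0.087],
  [[-0.87,-0.39,0],0.087],
])

```text
time_s: 11.1
ee_pos: [0.569, 0.2882, 0.1898]
eef_rot: [-3.139, 0.001, 1.478]
force: [-0.1, 0.2, -3.0]
grip_width: 0.0238
grip_force: 40.0
```

Run:
```python
from h import *
go(.5776,-.0963,.19,1.47)
```

```text
go shift [-1.9101  0.2206  0.0004] turn 0.0013
```

>>> carry_out([
  [[-0.95,0.11,0],0.001],
  [[-0.95,0.11,0],0.001],
  [[-0.95,0.11,0],0.001],
  [[-0.95,0.11,0],0.001],
  [[-0.95,0.11,0],0.001],
  [[-0.95,0.11,0],0.001],
])

```text
time_s: 11.7
ee_pos: [0.5737, 0.0982, 0.1905]
eef_rot: [-3.14, -0.0, 1.474]
force: [-0.3, 0.0, -3.3]
grip_width: 0.0237
grip_force: 40.0
```

>>> carry_out([
  [[-0.96,0.11,0],0],
  [[-0.96,0.11,0],0],
  [[-0.96,0.11,0],0],
  [[-0.96,0.11,0],0],
  [[-0.96,0.11,0],0],
  [[-0.96,0.11,0],0],
])

```text
time_s: 12.3
ee_pos: [0.5773, -0.0945, 0.1906]
eef_rot: [-3.141, -0.001, 1.474]
force: [0.7, 0.6, -2.9]
grip_width: 0.0234
grip_force: 40.0
```

Run:
```python
from h import *
P=pose('wrist'); im,D=camera('wrist'); X=cloud(P,D)
ob=ctrl.get_obs();print(ob['ee_pos'],ob['eef_rot'])
np.savez('A.npz',im=im,D=D,K=P[0],M=P[1],o=P[2],e=ob['ee_pos'],r=ob['eef_rot'])
for q in ('pocket','bracket','handle_pivot','handle_grip','nest'):
    print(q,[(round(r['conf'],2),np.round(r['location'],1),dep(P,r['location'],D),atz(P,r['location'],.02)) for r in finder.pinpoint('wrist',q)[:3]])
cv2.imwrite('pics/A.png',im)
```

```text
[ 0.5772 -0.0938  0.1908] [-3.1407 -0.0005  1.475 ]
pocket [(0.85, array([245.6, 169.9]), array([ 0.5026, -0.0715,  0.0205]), array([ 0.5025, -0.0715,  0.02  ]))]
bracket [(0.68, array([318.1, 134.5]), array([ 0.5847, -0.0275,  0.2073]), array([ 0.5839, -0.0416,  0.02  ]))]
handle_pivot []
handle_grip []
nest [(0.63, array([246.6, 162.5]), array([ 0.5049, -0.0636,  0.0203]), array([ 0.5048, -0.0637,  0.02  ]))]
```

View pics/A.png

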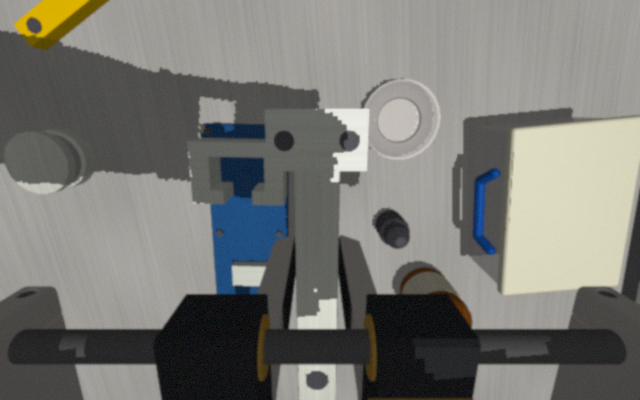

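The held bracket's foot at (317,140) hides part of the pocket, whose left wall is at (200,170). I'll shift 40 mm further sideways.

>>> carry_out([
  [[0,0.2,0],0],
  [[0,0.2,0],0],
  [[0,0.2,0],0],
  [[0,0.2,0],0],
])

```text
time_s: 13.0
ee_pos: [0.6163, -0.0991, 0.1916]
eef_rot: [-3.141, 0.0, 1.473]
force: [-0.3, 0.5, -3.7]
grip_width: 0.0234
grip_force: 40.0
```

Run:
```python
from h import *
P=pose('wrist'); im,D=camera('wrist'); X=cloud(P,D)
ob=ctrl.get_obs();print(ob['ee_pos'],ob['eef_rot'])
print('pocket',[(round(r['conf'],2),np.round(r['location'],1),atz(P,r['location'],.02)) for r in finder.pinpoint('wrist','pocket')[:3]])
w=X.reshape(-1,3)
rim=w[(abs(w[:,2]-.058)<.005)&(np.hypot(w[:,0]-.5,w[:,1]+.07)<.08)]
np.savez('B.npz',im=im,D=D,K=P[0],M=P[1],o=P[2],e=ob['ee_pos'],r=ob['eef_rot'])
print('rim',len(rim),np.median(rim[:,2]),cv2.minAreaRect((rim[:,:2]*1000).astype(np.float32)))
pl=w[(abs(w[:,2]-.008)<.004)&(w[:,1]<-.11)&(abs(w[:,0]-.49)<.06)];print('plate',len(pl),cv2.minAreaRect((pl[:,:2]*1000).astype(np.float32)))
zb=ob['ee_pos'][2]-.0075
T=R.from_euler('xyz',[np.pi,0,ob['eef_rot'][2]]).as_matrix()
t=(w-ob['ee_pos'])@T   # tool frame
f=t[(t[:,0]>.03)&(t[:,0]<.1)&(abs(t[:,1])<.04)&(abs(t[:,2])<.03)]
print('held z(tool) pct',np.percentile(f[:,2],[5,25,50,75,95]))
ft=f[f[:,2]<np.percentile(f[:,2],50)+.003]; foot=ft[ft[:,0]>.05]
print('foot',cv2.minAreaRect((foot[:,:2]*1000).astype(np.float32)),np.percentile(foot,[1,50,99],axis=0).T)
b=t[(t[:,0]>-.03)&(t[:,0]<.045)&(abs(t[:,1])<.02)&(abs(t[:,2])<.03)]
for a in np.arange(-.03,.045,.015):
    s=b[(b[:,0]>=a)&(b[:,0]<a+.015)]
    if len(s): print('bar',a,np.percentile(s[:,1],[2,50,98]),np.median(s[:,2]))
```

```text
[ 0.6163 -0.0992  0.1918] [3.1413 0.     1.4732]
pocket [(0.66, array([206.2, 167.2]), array([ 0.4997, -0.0693,  0.02  ]))]
rim 3840 0.058382465687816076 ((501.9020690917969, -68.47858428955078), (61.35162353515625, 90.90937805175781), 83.3073959350586)
plate 5989 ((490.62030029296875, -168.48594665527344), (127.60296630859375, 90.2403335571289), 83.52799224853516)
held z(tool) pct [-0.0177 -0.017  -0.0164 -0.0156 -0.0122]
foot ((64.71414947509766, 0.1837177276611328), (50.259891510009766, 29.484834671020508), 89.86532592773438) [[ 0.0504  0.0654  0.0794]
 [-0.0244 -0.      0.0246]
 [-0.0182 -0.0167 -0.0152]]
bar -0.03 [-0.0113  0.0007  0.0121] -0.012703940448804768
bar -0.015 [-0.0114  0.0001  0.0122] -0.012698963598037058
bar 0.0 [-0.019   0.0001  0.0189] -0.012874155798944312
bar 0.015 [-0.0112  0.      0.0117] -0.012598260842156705
bar 0.03 [-0.0114  0.      0.0117] -0.012603436539035923
```

Run:
```python
from h import *
z=np.load('B.npz'); P=(z['K'],z['M'],z['o']); X=cloud(P,z['D']).reshape(-1,3)
c0=np.array([.5019,-.0685,0])
rim=X[(abs(X[:,2]-.058)<.005)&(np.hypot(X[:,0]-.5,X[:,1]+.07)<.08)]
for yaw in (-1.675,-1.685,-1.695):
    n=(rim-c0)@R.from_euler('z',yaw).as_matrix()
    print(yaw)
    for y0 in (-20,-10,0,10,20):
        s=np.sort(n[abs(n[:,1]*1000-y0)<3,0])*1000; g=np.argmax(np.diff(s)) if len(s)>1 else 0
        print(' y',y0,'x ext',s[[0,-1]],'gap',s[g:g+2])
    for x0 in (-10,-5,0,5,10):
        s=np.sort(n[abs(n[:,0]*1000-x0)<3,1])*1000; g=np.argmax(np.diff(s)); print(' x',x0,'y ext',s[[0,-1]],'gap',s[g:g+2])
    s=np.sort(n[(n[:,0]>.02)&(n[:,0]<.027),1])*1000; g=np.argmax(np.diff(s)); print(' slot',s[[0,-1]],s[g:g+2])
go(.56,-.17,.19,1.457)
```

```text
-1.675
 y -20 x ext [-30.97    29.8608] gap [-16.9292  16.015 ]
 y -10 x ext [-30.5034 -17.2854] gap [-25.8191 -24.9391]
 y 0 x ext [-30.6435 -17.2907] gap [-22.0807 -21.272 ]
 y 10 x ext [-30.5248 -16.3368] gap [-22.0904 -21.2464]
 y 20 x ext [-30.3852  30.1642] gap [-16.5083  16.5207]
 x -10 y ext [-45.2682  45.5717] gap [-25.5236  27.1862]
 x -5 y ext [-44.4858  45.2944] gap [-25.7421  26.6588]
 x 0 y ext [-45.2217  45.2513] gap [-25.6868  26.6588]
 x 5 y ext [-44.8097  45.1303] gap [-25.8166  26.9355]
 x 10 y ext [-45.1615  45.244 ] gap [-26.1864  26.6332]
 slot [-44.8251  45.0701] [-13.5268  13.884 ]
-1.685
 y -20 x ext [-30.7447  30.0573] gap [-16.704   16.1891]
 y -10 x ext [-30.4244 -17.2103] gap [-21.9172 -21.0462]
 y 0 x ext [-30.6606 -17.3087] gap [-27.7414 -26.9059]
 y 10 x ext [-30.6378 -16.4399] gap [-22.3366 -21.3618]
 y 20 x ext [-30.5948  29.9784] gap [-16.6977  16.331 ]
 x -10 y ext [-45.3661  45.456 ] gap [-25.6286  26.7303]
 x -5 y ext [-44.7781  45.2561] gap [-25.8073  26.6363]
 x 0 y ext [-45.2235  45.2163] gap [-25.6785  26.6363]
 x 5 y ext [-44.7438  45.1758] gap [-25.794   26.9645]
 x 10 y ext [-45.0753  45.3484] gap [-25.9968  26.7496]
 slot [-44.8834  45.2807] [-13.3193  13.9618]
-1.695
 y -20 x ext [-30.5177  30.2508] gap [-16.4772  16.3616]
 y -10 x ext [-30.3423  18.5378] gap [-17.0909  18.5378]
 y 0 x ext [-30.6745 -17.3249] gap [-27.7223 -26.8894]
 y 10 x ext [-30.7477 -16.5213] gap [-22.4449 -21.4868]
 y 20 x ext [-30.8014  29.7896] gap [-16.8854  16.1397]
 x -10 y ext [-45.4595  45.3357] gap [-25.731   26.6576]
 x -5 y ext [-44.8549  45.2133] gap [-25.8562  26.6112]
 x 0 y ext [-45.2206  45.1928] gap [-25.6676  26.6112]
 x 5 y ext [-44.6734  45.2292] gap [-25.7613  26.9909]
 x 10 y ext [-44.9846  45.4482] gap [-25.9231  26.8634]
 slot [-44.6801  45.5252] [-13.1105  14.231 ]
go shift [-0.3795 -0.2457  0.0097] turn 0.0025
```

Run:
```python
from h import *
c=np.array([.5022,-.0683,0]); N=R.from_euler('z',-1.687).as_matrix()
for n in ('top','scene'):
    im,D=camera(n); n_=(cloud(pose(n),D).reshape(-1,3)-c)@N*1000
    m=(abs(n_[:,1])<20)&(n_[:,2]>30)
    print(n)
    for a in range(130,230,8):
        s=n_[m&(n_[:,0]>=a)&(n_[:,0]<a+8)]
        if len(s): print(a,len(s),'z',np.percentile(s[:,2],[0,10,50,100]).round(),'y',np.percentile(s[:,1],[2,98]).round())
    if n=='scene': cv2.imwrite('pics/s2.png',cv2.resize(im[230:350,130:330],(800,480),interpolation=cv2.INTER_CUBIC))
```

```text
top
210 22 z [48. 52. 55. 61.] y [-15.  12.]
218 41 z [39. 53. 60. 76.] y [-18.  10.]
226 35 z [70. 75. 81. 97.] y [-11.   4.]
scene
146 19 z [ 97. 101. 104. 108.] y [-7. 10.]
154 41 z [ 94.  99. 106. 110.] y [-6. 10.]
162 41 z [ 89.  96. 108. 114.] y [-6.  9.]
170 61 z [ 33.  83. 107. 116.] y [-8.  9.]
178 94 z [ 31.  46.  79. 115.] y [-4. 16.]
186 85 z [ 31.  41.  59. 114.] y [-7. 16.]
194 75 z [30. 37. 52. 64.] y [-15.  15.]
202 72 z [31. 36. 51. 55.] y [-14.  15.]
210 76 z [30. 40. 51. 56.] y [-16.  16.]
218 75 z [31. 43. 53. 70.] y [-15.  17.]
226 57 z [34. 49. 70. 86.] y [-6. 15.]
```

View pics/s2.png

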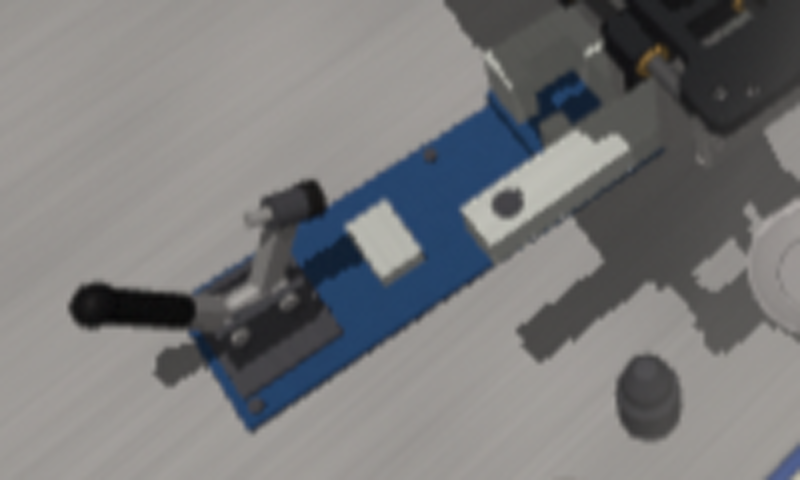

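The clamp arm's pad tip is at about (315,198) in the crop, at nest x≈146 and z≈94–108 mm. A vertical drop would hit it, so I'll slide the bar in under the pad with the underside at about 65 mm (just above the rim), then lower.

Run:
```python
from h import *
go(.5016,-.0732,.0735,1.4546)
```

```text
go shift [ 0.0743 -0.5847  0.592 ] turn 0.0029
```

>>> carry_out([
  [[0.074,-0.2,0],0.003],
  [[0.074,-0.4,0],0.003],
  [[0.074,-0.585,0],0.003],
  [[0.074,-0.585,0],0.003],
  [[0.074,-0.585,0.2],0.003],
  [[0.074,-0.585,0.4],0.003],
  [[0.074,-0.585,0.5],0.003],
  [[0.074,-0.585,0.57],0.003],
  [[0.074,-0.585,0.59],0.003],
  [[0.074,-0.585,0.59],0.003],
  [[0.074,-0.585,0.59],0.003],
])

```text
time_s: 14.3
ee_pos: [0.5023, -0.0734, 0.0744]
eef_rot: [3.14, 0.0, 1.454]
force: [0.5, 0.4, -3.2]
grip_width: 0.0235
grip_force: 40.0
```

Run:
```python
from h import *
ob=ctrl.get_obs(); print(ob['ee_pos'],ob['eef_rot'],ob['force'])
P=pose('wrist'); im,D=camera('wrist'); X=cloud(P,D).reshape(-1,3)
T=R.from_euler('xyz',[np.pi,0,ob['eef_rot'][2]]).as_matrix(); t=(X-ob['ee_pos'])@T
f=t[(t[:,0]>.05)&(t[:,0]<.1)&(abs(t[:,1])<.04)&(t[:,2]<-.013)&(t[:,2]>-.02)]
print('foot',cv2.minAreaRect((f[:,:2]*1000).astype(np.float32)),np.median(f[:,2]))
r=X[(abs(X[:,2]-.058)<.003)&(np.hypot(X[:,0]-.5,X[:,1]+.07)<.06)]
n=(r-[.5022,-.0683,0])@R.from_euler('z',-1.687).as_matrix()*1000
print('rim',len(n),np.percentile(n,[0.5,50,99.5],axis=0))
for a in (-10,0,10):
    s=n[abs(n[:,0]-a)<4,1]; print(a,len(s),[ (q.min(),q.max()) for q in (s[s<-20],s[s>20]) if len(q)])
go(.4946,-.1328,.0735,1.4546)
```

```text
[ 0.5023 -0.0734  0.0744] [3.1401 0.0001 1.454 ] [ 0.4987  0.3591 -3.2498]
foot ((64.69334411621094, 0.04192161560058594), (50.22975540161133, 29.404584884643555), 89.94239807128906) -0.01690760696715045
rim 5811 [[-30.7097 -44.7703  55.9037]
 [-10.2642 -15.4455  58.358 ]
 [ 29.6578  44.8488  59.9922]]
-10 728 [(np.float64(-44.898491118369925), np.float64(-26.399973016775327)), (np.float64(26.251506339702793), np.float64(44.993008774124185))]
0 700 [(np.float64(-44.978452994062415), np.float64(-26.376755440046253)), (np.float64(26.362655960948715), np.float64(45.12631273765846))]
10 598 [(np.float64(-45.19810074932436), np.float64(-26.498232325102443)), (np.float64(26.587999062650393), np.float64(44.903740338836684))]
go shift [-0.2994 -0.0035  0.0049] turn -0.0001
```

>>> carry_out([
  [[-0.06,-0.003,0.002],0],
  [[-0.13,-0.003,0.002],0],
  [[-0.2,-0.003,0.002],0],
  [[-0.26,-0.003,0.002],0],
  [[-0.298,-0.003,0.002],0],
  [[-0.298,-0.003,0.002],0],
  [[-0.298,-0.003,0.002],0],
  [[-0.298,-0.003,0.002],0],
])

```text
time_s: 15.15
ee_pos: [0.4942, -0.1321, 0.073]
eef_rot: [-3.141, -0.0, 1.454]
force: [0.5, 0.6, -2.0]
grip_width: 0.0235
grip_force: 40.0
```

Run:
```python
from h import *
ob=ctrl.get_obs(); print(ob['ee_pos'],ob['eef_rot'],ob['force'])
P=pose('wrist'); im,D=camera('wrist'); X=cloud(P,D).reshape(-1,3)
N=R.from_euler('z',-1.687).as_matrix(); n=(X-[.5022,-.0683,0])@N*1000
f=n[(n[:,0]<16)&(n[:,0]>-25)&(abs(n[:,1])<35)&(abs(n[:,2]-91)<3.5)]; print('foot',np.percentile(f,[1,50,99],axis=0), cv2.minAreaRect(f[:,:2].astype(np.float32)))
r=n[(abs(n[:,2]-58)<3)&(np.hypot(n[:,0],n[:,1])<60)]
print('rim',np.percentile(r,[.5,99.5],axis=0),cv2.minAreaRect(r[:,:2].astype(np.float32)))
go(.4946,-.1328,.0275,1.4546)
```

```text
[ 0.4942 -0.1321  0.073 ] [-3.1415 -0.0001  1.4544] [ 0.5449  0.6139 -2.0443]
foot [[-15.0971 -24.9932  88.453 ]
 [ -1.0287  -0.5787  89.9505]
 [ 14.2558  24.0043  91.5133]] ((-0.28388404846191406, -0.5290546417236328), (29.67289924621582, 50.285606384277344), 0.1412353664636612)
rim [[-30.5157 -44.8552  56.6477]
 [ 29.9658  44.6473  60.0454]] ((-0.09357452392578125, -0.02483367919921875), (90.83290100097656, 61.260555267333984), 89.47755432128906)
go shift [-0.0038  0.0025  0.2276] turn -0.0
```

>>> carry_out([
  [[-0.001,0.002,0],0],
  [[-0.001,0.002,0.02],0],
  [[-0.001,0.002,0.04],0],
  [[-0.001,0.002,0.06],0],
  [[-0.001,0.002,0.08],0],
  [[-0.001,0.002,0.1],0],
  [[-0.001,0.002,0.1],0],
  [[-0.001,0.002,0.1],0],
])

```text
time_s: 16.0
ee_pos: [0.4945, -0.1327, 0.053]
eef_rot: [-3.142, -0.0, 1.454]
force: [0.5, 0.6, -2.7]
grip_width: 0.0238
grip_force: 40.0
```

No contact so far, and the foot is 12 mm inside the pocket. I'll keep lowering.

>>> carry_out([
  [[0,0,0.02],0],
  [[0,0,0.04],0],
  [[0,0,0.06],0],
  [[0,0,0.08],0],
  [[0,0,0.095],0],
  [[0,0,0.105],0],
  [[0,0,0.115],0],
  [[0,0,0.122],0],
  [[0,0,0.126],0],
  [[0,0,0.126],0],
  [[0,0,0.126],0],
])

```text
time_s: 17.1
ee_pos: [0.4946, -0.1327, 0.0279]
eef_rot: [3.141, 0.0, 1.454]
force: [0.8, -0.9, -2.3]
grip_width: 0.0237
grip_force: 40.0
```

>>> carry_out([
  [[0,0,0.003],0],
  [[0,0,0.006],0],
  [[0,0,0.006],0],
  [[0,0,0.006],0],
])

```text
time_s: 17.5
ee_pos: [0.4947, -0.1327, 0.0274]
eef_rot: [3.141, 0.0, 1.454]
force: [-4.2, 1.5, 7.6]
grip_width: 0.0238
grip_force: 40.0
```

>>> carry_out([
  [[0,0,0],0],
  [[0,0,0],0],
  [[0,0,0],0],
  [[0,0,0],0],
  [[0,0,0],0],
], hand=-0.2)

```text
time_s: 18.0
ee_pos: [0.4945, -0.1327, 0.0266]
eef_rot: [-3.142, 0.0, 1.454]
force: [0.6, 0.2, 0.3]
grip_width: 0.0558
grip_force: 0.0
```

>>> carry_out([
  [[0,0,-0.05],0],
  [[0,0,-0.2],0],
  [[0,0,-0.4],0],
  [[0,0,-0.6],0],
  [[0,0,-0.8],0],
  [[0,0,-0.95],0],
  [[0,0,-0.95],0],
  [[0,0,-0.95],0],
])

```text
time_s: 18.8
ee_pos: [0.4945, -0.1326, 0.2172]
eef_rot: [3.141, 0.0, 1.454]
force: [-0.1, 0.1, -1.2]
grip_width: 0.0564
grip_force: 0.0
```

Run:
```python
from h import *
ob=ctrl.get_obs(); print(ob['ee_pos'],ob['eef_rot'],ob['grip_width'])
P=pose('wrist'); im,D=camera('wrist'); X=cloud(P,D).reshape(-1,3)
cv2.imwrite('pics/w4.png',im)
N=R.from_euler('z',-1.687).as_matrix(); n=(X-[.5022,-.0683,0])@N*1000
f=n[(abs(n[:,0])<15.5)&(abs(n[:,1])<26)&(n[:,2]>30)&(n[:,2]<52)]; print('foot',np.percentile(f,[1,50,99],axis=0))
f=n[(n[:,0]>40)&(n[:,0]<130)&(abs(n[:,1])<20)&(n[:,2]>34)&(n[:,2]<48)]; print('bar',np.percentile(f,[1,50,99],axis=0))
for i in ('handle_pivot','handle_grip','clamp_pad'):
    for cam in ('wrist','scene'):
        if cam=='scene' and i=='handle_pivot': im2,D2=camera('scene')
        Pc=pose(cam);Dc=D if cam=='wrist' else D2
        print(i,cam,[(round(r['conf'],2),np.round(r['location']),(dep(Pc,r['location'],Dc)-[.5022,-.0683,0])@N*1000) for r in finder.pinpoint(cam,i)[:1]])
```

```text
[ 0.4945 -0.1326  0.2172] [3.1405 0.0003 1.454 ] 0.056378635630309856
foot [[-14.1277 -24.4979  42.6538]
 [ -0.0525   0.5269  44.4671]
 [ 14.3862  24.6192  46.2384]]
bar [[ 40.4966 -11.6596  38.6152]
 [ 82.1276  -0.3519  40.3179]
 [129.0054  11.9577  42.0391]]
handle_pivot wrist [(0.97, array([321., 306.]), array([172.8278,   4.6185, 112.6537]))]
handle_pivot scene [(0.79, array([187., 307.]), array([214.0812,   3.7884,  54.8588]))]
handle_grip wrist [(0.78, array([314., 372.]), array([251.7557,  -3.3012, 112.0078]))]
handle_grip scene [(0.66, array([161., 305.]), array([252.0026,   3.9851, 116.0117]))]
clamp_pad wrist [(0.54, array([312., 294.]), array([162.2879,  -4.8281, 107.8023]))]
clamp_pad scene [(0.53, array([204., 279.]), array([160.5141,   2.7928, 111.8842]))]
```

View pics/w4.png

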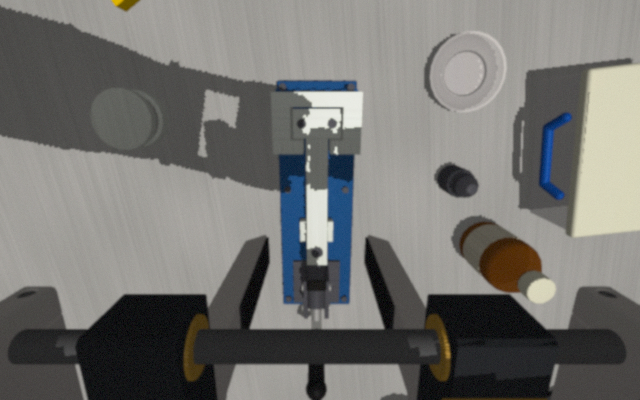

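The bracket is seated, with foot top at z≈44.5 mm and bar centred along the saddle. The foot is at (318,123) inside the pocket walls. The handle's ball end is at (316,388), on the nest's axis. Next I'll plan the push along the handle's arc.

```bash
cat >> h.py <<'E'
N=R.from_euler('z',-1.687).as_matrix(); C0=np.array([.5022,-.0683,0])
def hp(a,s=.066,off=0): # TCP (nest) with outer tip corner on handle surface
    return np.array([.219+s*np.cos(a)-.009*np.sin(a)-.008,0,.044+s*np.sin(a)+.009*np.cos(a)-off])
E
python3 - <<'E'
from h import *
p=C0+N@[.238,0,.17]; go(*p,1.4546)
p0=C0+N@[.238,0,.17]
T=R.from_euler('xyz',[np.pi,0,1.4546]).as_matrix()
for a in np.arange(1.02,.0,-.08): print(round(a,2),T.T@(C0+N@hp(a)-p0)/.2)
print(hp(.05))
E
```

```text
go shift [-0.866   0.0021  0.2309] turn -0.0001
1.02 [0.0006 0.     0.3253]
0.94 [-0.0233 -0.      0.337 ]
0.86 [-0.0462 -0.      0.3506]
0.78 [-0.068  -0.      0.3659]
0.7 [-0.0884 -0.      0.383 ]
0.62 [-0.1074 -0.      0.4016]
0.54 [-0.1249 -0.      0.4217]
0.46 [-0.1407 -0.      0.4432]
0.38 [-0.1548 -0.      0.4658]
0.3 [-0.167  -0.      0.4895]
0.22 [-0.1772 -0.      0.5141]
0.14 [-0.1855 -0.      0.5394]
0.06 [-0.1917 -0.      0.5653]
[0.2765 0.     0.0563]
```

>>> carry_out([
  [[-0.25,0.002,0],0],
  [[-0.5,0.002,0],0],
  [[-0.75,0.002,0],0],
  [[-0.866,0.002,0],0],
  [[-0.866,0.002,0.1],0],
  [[-0.866,0.002,0.231],0],
  [[-0.866,0.002,0.231],0],
  [[-0.866,0.002,0.231],0],
], hand=1, force=10)

```text
time_s: 20.0
ee_pos: [0.4748, -0.3047, 0.1709]
eef_rot: [-3.141, -0.0, 1.454]
force: [-0.0, 0.3, -0.0]
grip_width: 0.0005
grip_force: 0.0
```

Run:
```python
from h import *
p=C0+N@[.238,0,.17]; go(*p,1.4546); print(ctrl.get_obs()['grip_width'])
im,D=camera('scene'); P=pose('scene'); n=(cloud(P,D).reshape(-1,3)-C0)@N*1000
h=n[(abs(n[:,1])<20)&(n[:,0]>225)&(n[:,0]<290)&(n[:,2]>60)&(n[:,2]<140)]
for a in range(225,290,8):
    s=h[(h[:,0]>=a)&(h[:,0]<a+8)]
    if len(s): print(a,len(s),s.min(0),s.max(0))
```

```text
go shift [-0.0002 -0.0011  0.0045] turn -0.0001
0.0005116094504313743
225 38 [225.1327  -6.5947  60.5905] [232.9161   6.6342  84.7343]
233 53 [233.0337  -4.9564  62.5461] [240.9625   9.1228  97.5682]
241 55 [241.0719  -7.7673  68.9184] [248.8079   9.4963 110.4397]
249 59 [249.1396  -5.3261  91.6257] [256.993    9.1522 126.8352]
257 62 [257.0284  -6.483  102.6767] [264.8741  11.2493 131.9487]
265 46 [265.2308  -6.2621 116.0015] [272.9383  10.3345 131.6677]
273 9 [273.2752  -5.7792 120.7396] [275.4883   5.8527 125.8545]
```

>>> carry_out([
  [[0,0,0.2],0],
  [[0,0,0.31],0],
  [[-0.01,0,0.337],0],
  [[-0.035,0,0.35],0],
  [[-0.06,0,0.366],0],
  [[-0.08,0,0.383],0],
  [[-0.1,0,0.402],0],
  [[-0.12,0,0.422],0],
  [[-0.137,0,0.444],0],
  [[-0.152,0,0.466],0],
  [[-0.165,0,0.49],0],
  [[-0.165,0,0.49],0],
])

```text
time_s: 21.25
ee_pos: [0.4708, -0.3378, 0.0719]
eef_rot: [-3.141, -0.0, 1.454]
force: [0.4, -0.9, 0.5]
grip_width: 0.0005
grip_force: 0.7
```

Run:
```python
from h import *
print(ctrl.get_obs()['force'], N.T@(ctrl.get_obs()['ee_pos']-C0))
im,D=camera('scene'); P=pose('scene'); n=(cloud(P,D).reshape(-1,3)-C0)@N*1000
h=n[(abs(n[:,1])<20)&(n[:,0]>225)&(n[:,0]<330)&(n[:,2]>30)&(n[:,2]<140)]
for a in range(289,330,6):
    s=h[(h[:,0]>=a)&(h[:,0]<a+6)]
    if len(s): print(a,len(s),s.min(0),s.max(0))
```

```text
[ 0.4437 -0.8883  0.5327] [0.2713 0.     0.0719]
```

>>> carry_out([
  [[-0.008,0,0.015],0],
  [[-0.014,0,0.03],0],
  [[-0.018,0,0.042],0],
  [[-0.022,0,0.055],0],
  [[-0.025,0,0.067],0],
  [[-0.027,0,0.075],0],
  [[-0.027,0,0.075],0],
  [[-0.027,0,0.075],0],
])

```text
time_s: 22.1
ee_pos: [0.4703, -0.3427, 0.0579]
eef_rot: [-3.142, -0.0, 1.454]
force: [-2.7, 4.9, 9.4]
grip_width: 0.0005
grip_force: 4.5
```

>>> carry_out([
  [[0,0,0.006],0],
  [[0,0,0.01],0],
  [[0,0,0.01],0],
])

```text
time_s: 22.4
ee_pos: [0.4705, -0.3428, 0.0574]
eef_rot: [3.141, 0.0, 1.454]
force: [-8.2, 8.4, 24.3]
grip_width: 0.0002
grip_force: 12.3
```

>>> carry_out([
  [[0,0,-0.05],0],
  [[0,0,-0.25],0],
  [[0,0,-0.5],0],
  [[0,0,-0.7],0],
  [[0.2,0,-0.7],0],
  [[0.4,0,-0.7],0],
  [[0.4,0,-0.7],0],
  [[0.4,0,-0.7],0],
])

```text
time_s: 23.2
ee_pos: [0.4797, -0.2632, 0.1957]
eef_rot: [3.141, 0.0, 1.455]
force: [-0.1, -0.3, -0.3]
grip_width: 0.0004
grip_force: 0.0
```

Run:
```python
from h import *
print(ctrl.get_obs()['force'],ctrl.get_obs()['time_s'])
im,D=camera('scene'); P=pose('scene'); n=(cloud(P,D).reshape(-1,3)-C0)@N*1000
h=n[(abs(n[:,1])<20)&(n[:,0]>225)&(n[:,0]<330)&(n[:,2]>30)&(n[:,2]<140)]
for a in range(229,330,10):
    s=h[(h[:,0]>=a)&(h[:,0]<a+10)]
    if len(s): print(a,len(s),s[:,2].min(),s[:,2].max())
im,D=camera('wrist'); n=(cloud(pose('wrist'),D).reshape(-1,3)-C0)@N*1000
f=n[(abs(n[:,0])<15.5)&(abs(n[:,1])<26)&(n[:,2]>30)&(n[:,2]<52)]; print('foot',np.percentile(f,[1,50,99],axis=0))
s=camera('scene')[0]; cv2.imwrite('pics/end.png',np.vstack([cv2.resize(s[200:350,110:350],(640,400)),im])[:,:][::1][:600*2:1] if False else cv2.resize(s[200:350,110:350],(800,500),interpolation=cv2.INTER_CUBIC))
```

```text
[-0.1038 -0.3031 -0.3425] 23.2
229 45 36.03842825349501 54.24344611294818
239 45 39.57766209960134 55.00844196124066
249 47 43.96240177277156 57.16368997478571
259 50 44.626430324387734 57.22176653377764
269 47 44.23544148474501 59.42621906503054
279 51 43.31603575937359 59.14388517913505
289 52 45.37935457792008 60.613528543741246
299 61 45.800058732632706 63.3158626884478
309 43 45.3915292116307 62.52576080797989Traceback (most recent call last):
  File "<stdin>", line 9, in <module>
    return _quantile_unchecked(
        a, q, axis, out, overwrite_input, method, keepdims, weights)
    return _ureduce(a,
                    func=_quantile_ureduce_func,
    ...<5 lines>...
                    overwrite_input=overwrite_input,
                    method=method)
    r = func(a, **kwargs)
    result = _quantile(arr,
                       quantiles=q,
    ...<2 lines>...
                       out=out,
                       weights=wgt)
    slices_having_nans = np.isnan(arr[-1, ...])
                                  ~~~^^^^^^^^^
IndexError: index -1 is out of bounds for axis 0 with size 0
```

Run:
```python
from h import *
im,D=camera('scene'); n=(cloud(pose('scene'),D).reshape(-1,3)-C0)@N*1000
f=n[(abs(n[:,0])<13)&(abs(n[:,1])<22)&(n[:,2]>15)&(n[:,2]<52)]
if len(f): print('foot',np.percentile(f,[5,50,95],axis=0))
f=n[(n[:,0]>60)&(n[:,0]<110)&(abs(n[:,1])<9)&(n[:,2]>30)]
if len(f): print('bar',np.percentile(f,[5,50,95],axis=0))
cv2.imwrite('pics/end.png',cv2.resize(im[200:350,110:350],(800,500),interpolation=cv2.INTER_CUBIC))
```

```text
foot [[-11.4769 -19.6754  40.6317]
 [  0.4522  -1.7159  42.7605]
 [ 11.2411  16.4982  45.5131]]
bar [[ 62.8732  -8.2758  36.8364]
 [ 86.1086   0.4512  39.1461]
 [107.5103   7.9413  40.9011]]
```

View pics/end.png

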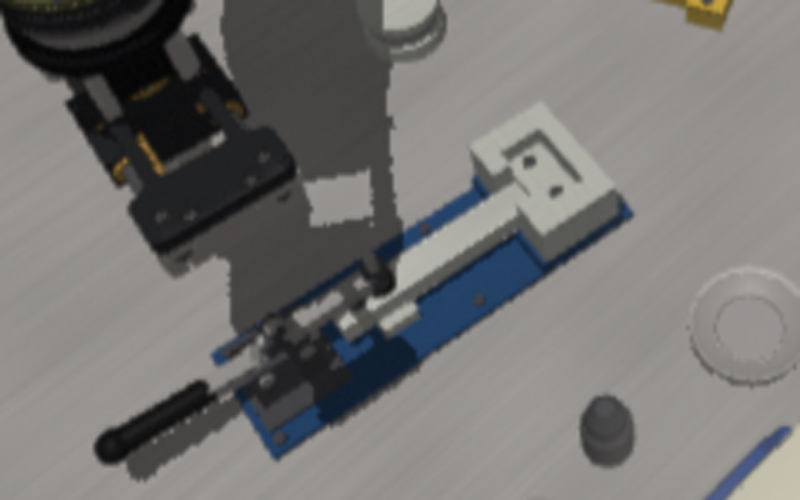

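The picture shows the foot in the pocket at (540,170), the pad on the bar at (378,275) and the handle down at (150,425). The gripper is clear of everything.

```bash
python3 -c "
from h import *
print(ctrl.hand_in())"
```

```text
the job is handed in; nothing more can be done
None
```

The bracket is seated in the nest with its foot home in the pocket, the toggle clamp is locked over centre with its pad on the bar, and the job was handed in at about 23 s; the hand-in gave no verdict.

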